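# Set up a single-cup drip filter for service

## Robot

A 6-joint arm with a two-finger parallel gripper is mounted at the origin on a cart in front of the work surface, level with it; the furniture and walls round the work are solid. World frame = base frame: x ahead of the robot, y to its left, z up, the work surface at z = 0. Lengths are in m, angles in degrees, forces in N, time in s.
With the tool pointing down it reaches from about 0.3 to 0.875 m from the base axis. Payload 4.2 kg.
Tool frame: the origin (TCP) lies midway between the tips of the shut fingers; the grasp point (between the pads) lies 19 mm behind it (grip_point_offset is the distance from the TCP to the grasp point, in m); z points along the fingers, y is the line along which they close (so a half turn about z gives the same grasp; the last joint's range is limited). The gripper opens to 85 mm and grips with 20 to 120 N. Pads are 22 mm wide; open, the fingers measure 114 mm over their backs; the gripper's body (76 mm by 85 mm) begins 54 mm behind the grasp point. The pads swing forward as they close: fully open they stand 13 mm farther back than shut.
Start: joints at [-65.604, 18.312, 89.639, -0, 72.044, -1.146], TCP at [0.248, -0.519, 0.231] pointing down, gripper open.
Joint ranges: [-177.97, 177.97], [-48.28, 115.42], [12.27, 149.76], [-77.06, 257.06], [2.81, 150.46], [-146.56, 146.56]. Speed limits (degrees/s): [147.25, 147.25, 180, 180, 180, 180].

## Interface

Orientations are given as [roll, pitch, yaw] about the fixed x, y, z axes, in that order (R = Rz(yaw) Ry(pitch) Rx(roll)).
In Python, from rig import * gives the robot as it stands.
- The arm moves only by the shell command python3 -m creep 'ROWS' [FORCE]. ROWS is JSON, a list of rows, each an object with "linear": the shift along the tool's x, y, z in cm, a list of three; "dr": the turn, a rotation vector about the tool's x, y, z in degrees, a list of three; "grip": the closure, from 0 (fully open) to 1 (shut). A call has 1 to 12 rows; each row is the pose to reach, as a shift and turn from the pose commanded when the call began, along the tool's axes at that moment; what a row does not reach only later rows make up. A row lasts 1/12 s, in which the tool goes at most 41.7 mm and 7.16 degrees, less where a joint would pass 70% of its speed; a pose out of reach is approached as far as the arm can. A call with a gripper value outside its range is refused whole. The fingers move at their own pace and stop on an object; FORCE is the grip in N (left out, the last holds). Time passes only in rows, so rows that repeat a pose let the fingers close. It gives the time, the measured TCP pose, the force, the opening and the grip force at its end, in the units of the state.
- get_obs(): the state, without advancing time (a new reading comes with each control period).
- get_image(name): name is "scene" or "top"; returns the picture (384x512x3 uint8, red, green, blue); there is no depth.
- camera_model(name): a dict with "fov_y" (degrees; the focal length in pixels is half the picture's height over the tangent of half this angle, whatever the lens; pixels are square), "cx", "cy" (the principal point, pixels), "origin" and "orientation" of the camera in the world. Camera axes: x right, y up, looking along -z (the intrinsics and any distortion apply to the point x, -y, -z); pixel columns grow to the right and rows downward; lengths in m; the calibration is good to about 2 mm. A picture is of the moment at which its call begins. camera_model takes no time and is no camera call.
- finish_job(): hands the job in; it is judged then, once.
The state is a dict: "time_s": time; "joint_pos": joint angles; "dq": joint speeds; "joint_torque": joint torques, N m; "tool_pos": TCP position; "ee_rot": TCP orientation; "wrist_force": force on the tool from outside, world axes, zero at the start; "wrist_torque": the same for the moment, N m; "opening": opening from 0.0 (shut) to 1.0 (fully open); "grip_force": force on a finger pad.
Only numpy, scipy, OpenCV 4.12 (cv2) and the standard library are available. Lean on these libraries where they do the work, as an engineer would, in place of code of your own. Each camera call takes 0.05 s, during which the arm holds its last target. There are 200 camera calls.

## Task

Lay out one drip coffee for service: stand the small cup upright in the middle of the empty plate, then build the steel drip filter up on it piece by piece - the filter body on the cup, its round foot inside the cup's mouth, then the press inside the chamber flat on its floor, and last the lid squarely over the chamber. Set every piece down gently without dropping it, and leave the plate of cake, the creamer and the large cup where they are.

Things in the scene. Friction and masses are not known exactly. Their poses are not given: they have to be found in the camera images.
- empty_plate: Cream plate with nothing on it, 165 mm across, rim 18 mm high; the cup goes on it. Origin: centre of its underside, z up. Its flat middle (90 mm across) is 8 mm above the underside. Loose. Left or right of the filter parts; on the other side stands a like plate with cake on it.
- small_cup: Small cream cup, 52 mm high, upright; bowl 59 mm across at the rim, 42 mm foot. Origin: under the middle of the whole outline, z up; the handle points along -y (ends 41 mm out), the bowl's axis is at x 0, y +11.5 mm. Mouth 50 mm across, 44 mm 6 mm down. Take the bowl across the handle (closing along its x). Handle starts roughly towards the robot. Loose, about 0.14 kg.
- filter_body: Steel filter body, 42 mm high: foot 36 mm across, 5 mm high (goes in the cup's mouth); flange 80 mm across, 3 mm thick (rests on the cup's rim); open upright chamber, outside 56 mm, bore 51 mm, floor at 8 mm, rim at 42 mm. Origin: centre of the foot's underside, z up. Take the chamber's outside. Seated, its origin is 47 mm above the cup's. Loose, about 0.11 kg.
- press: Steel press, 50 mm high: thin disc 44 mm across, 3 mm thick, slim stem, on top a round grip 12 mm across from 34 to 50 mm up. Origin: centre of the disc's underside, z up. Stands on its disc. Seated in the chamber, its origin is 8 mm above the filter body's and only the grip's top 16 mm is above the chamber's rim. Loose, 0.05 kg.
- lid: Steel lid, stepped hollow dome with a black knob: 68 mm across, 47 mm high. Skirt bore 63 mm, 8 mm deep to the shoulder that rests on the chamber's rim; the dome clears the press's grip. Knob 14 mm across, 36 to 47 mm up. Origin: centre of its lower edge, z up. Stands knob up. Seated, its origin is 34 mm above the filter body's. Loose, 0.06 kg.
- cake_plate: Bystander: plate like the empty one, 165 mm across, with the slice of cake on it. Origin: centre of its underside. Loose; not to be moved.
- cake_slice: Bystander: triangular slice of layer cake, 61 x 94 mm, 40 mm high, lying on the cake plate. Origin: centre of its underside. Not to be moved.
- creamer: Bystander: small steel creamer with a handle, 58 x 82 mm, 64 mm high, behind the work on the left. Origin: centre of its underside. Not to be moved.
- large_cup: Bystander: large coffee cup with a leaf pattern, bowl 95 mm across, 57 mm high (too wide for the filter), behind the work on the right. Origin: centre of its underside. Not to be moved.

How it is judged (in metres and radians):
On the way, in this order (a step that is already met when the one before it is completed fails the run):
1. the small cup stands upright on the empty plate (x of empty_plate in the frame of small_cup between -0.02 and 0.02 m and y of empty_plate in the frame of small_cup between -0.0085 and 0.0315 m and z of small_cup in the frame of empty_plate between 0.004 and 0.013 m and angle between small_cup's own z axis and vertical below 0.12 rad), for 0.2 s.
2. the filter body is seated on the cup, its foot in the mouth (all of step 1 and x of filter_body in the frame of small_cup between -0.01 and 0.01 m and y of filter_body in the frame of small_cup between 0.0015 and 0.0215 m and z of filter_body in the frame of small_cup between 0.042 and 0.051 m and angle between the z axis of filter_body and the z axis of small_cup, either way round below 0.1 rad), for 0.2 s.
3. the press lies flat on the chamber's floor (all of step 2 and horizontal distance between press and filter_body below 0.008 m and z of press in the frame of filter_body between 0.004 and 0.0115 m and angle between the z axis of press and the z axis of filter_body, either way round below 0.12 rad), for 0.2 s.
At the end, for the whole second after the job is handed in: Cup upright on the empty plate, bowl within 20 mm of its middle; filter body seated square on the cup, within 10 mm of the bowl's centre; press flat on the chamber's floor (4 mm, 0.12 rad); lid down square over the chamber (4 mm, 0.08 rad); all released and still (all of step 3 and horizontal distance between lid and filter_body below 0.008 m and z of lid in the frame of filter_body between 0.03 and 0.037 m and angle between the z axis of lid and the z axis of filter_body, either way round below 0.08 rad and linear speed of each of small_cup, filter_body, press, lid below 0.02 m/s); the robot touches nothing.
It fails at once if the cake plate, its slice, the creamer or the large cup was moved more than 30 mm (distance of any of cake_plate, cake_slice, creamer, large_cup from where it was at the start of the episode above 0.03 m).
It fails at once if the cup or a part of the filter was dropped (moving at more than 0.65 m/s, a fall of about 20 mm, while not held) ((contact force between the fingers and small_cup below 0.05 N and linear speed of small_cup above 0.65 m/s) or (contact force between the fingers and filter_body below 0.05 N and linear speed of filter_body above 0.65 m/s) or (contact force between the fingers and press below 0.05 N and linear speed of press above 0.65 m/s) or (contact force between the fingers and lid below 0.05 N and linear speed of lid above 0.65 m/s)).
It also fails if it takes over 104 s, if anything falls off the work surface, if the arm or the gripper's body presses on something with over 40 N, if the wrist force passes 120 N, or if a joint passes its speed limit or range.

## Working session

There is one attempt and no reset: what is moved stays moved. The work goes in short steps, Python scripts to look and compute and a shell command to move; the robot and the scene stay as the last step left them, time stands still between calls to the robot, and variables do not carry over. Pictures are saved under pics/ and viewed, at most 16 in all, crops included, and the job is handed in when it is done.

```bash
mkdir -p pics; ls; cat > h.py <<'E'
from rig import *
import numpy as np, cv2
from scipy.spatial.transform import Rotation as R
def snap(n,f):
    im=np.array(get_image(n)); cv2.imwrite('pics/'+f,im[:,:,::-1]); return im
E
python3 - <<'E'
from h import *
print(get_obs())
for n in('scene','top'): print(camera_model(n)); snap(n,n+'0.png')
E
```

```text
pics
{'time_s': 0.0, 'joint_pos': array([-6.56051954e+01,  1.83499701e+01,  8.97077892e+01, -8.41985620e-04,
        7.20420401e+01, -1.14689462e+00]), 'dq': array([-0.03826415, -0.0311246 , -0.0276238 , -0.10416895,  0.08977897,
       -0.04234539]), 'joint_torque': array([ 4.39762400e-03, -4.15509081e+01, -2.34162730e+01,  3.43438960e-04,
        8.11412843e-03,  1.12403049e-05]), 'tool_pos': array([ 0.2477112 , -0.51837517,  0.23048962]), 'ee_rot': array([-1.79900205e+02, -1.19720675e-03,  2.55419584e+01]), 'wrist_force': array([ 0.03546444,  0.27138622, -0.70816202]), 'wrist_torque': array([ 0.01764783, -0.04137618,  0.03714906]), 'grip_force': 0.0, 'opening': 1.0031722295757244}
{'fov_y': 53.118406235493, 'cx': 263.57872230445, 'cy': 198.85447764029396, 'origin': array([-0.14013548,  0.69498203,  0.4823905 ]), 'orientation': array([  66.45377856,    1.16785806, -134.06993844])}
{'fov_y': 48.91596605353836, 'cx': 253.90182344881416, 'cy': 190.15812033437922, 'origin': array([ 0.49365999, -0.00929214,  1.23826533]), 'orientation': array([  4.09410717,   0.586118  , -89.36823311])}
```

View pics/scene0.png

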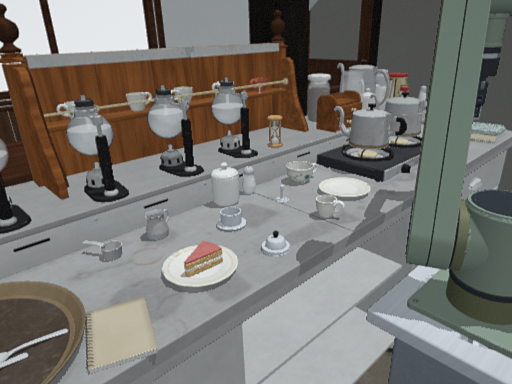

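View pics/top0.png

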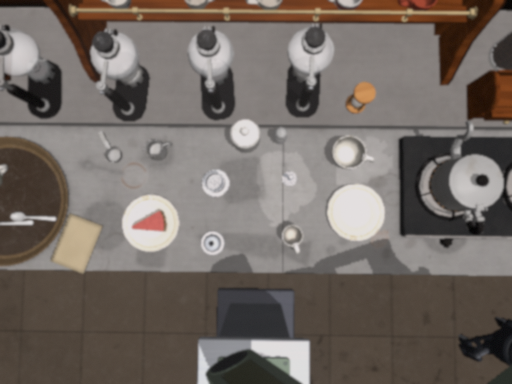

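The scene image shows the body at about (231,216), the press at (283,192), the lid at (275,243), the cup at (327,206) and the empty plate at (344,188). In the top image the body is at (215,183), press (289,178), lid (212,243), cup (291,236), empty plate (356,212), cake (150,222).

```bash
python3 - <<'E'
from h import *
t=cv2.imread('pics/top0.png'); s=cv2.imread('pics/scene0.png')
cv2.imwrite('pics/a.png',cv2.resize(t[140:270,195:395],None,fx=4,fy=4,interpolation=cv2.INTER_CUBIC))
cv2.imwrite('pics/b.png',cv2.resize(s[150:265,205:380],None,fx=4.5,fy=4.5,interpolation=cv2.INTER_CUBIC))
E
```

```text
(no output)
```

View pics/a.png

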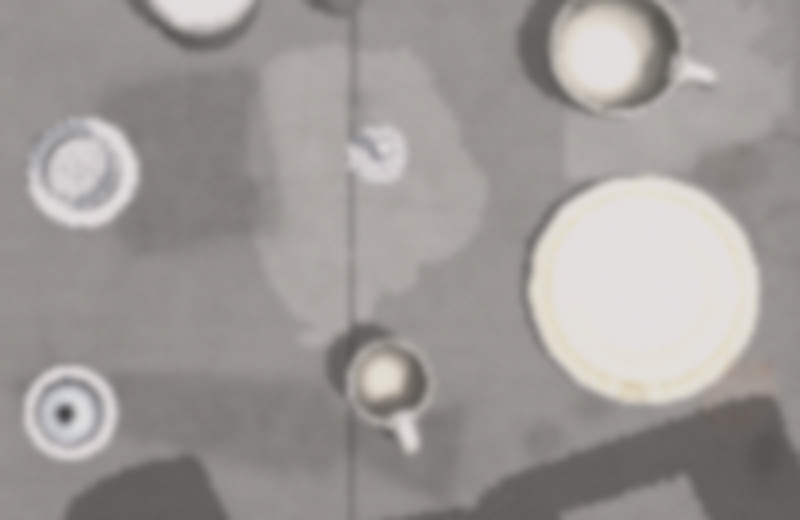

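View pics/b.png

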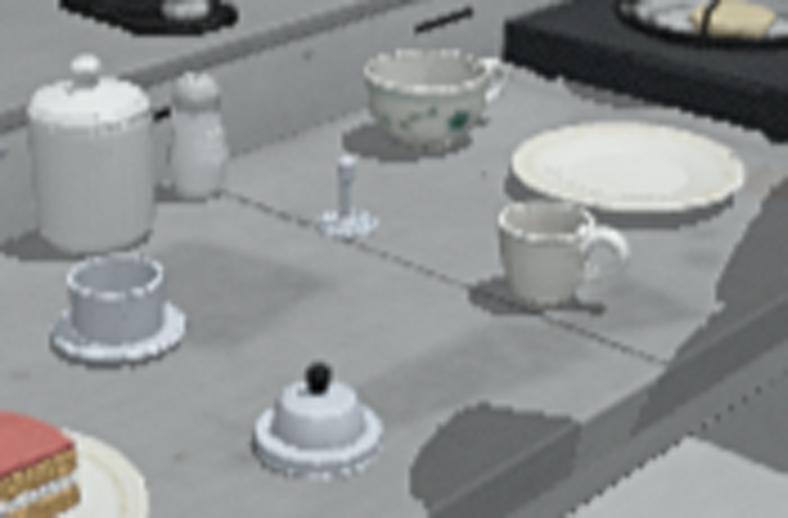

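Crop a shows, in crop px: plate (644,290), cup rim (389,381) with handle end (411,450), body flange (83,172), lid (71,412), press disc (380,154). Crop b shows: plate (628,166), cup rim (546,220), body rim (116,279), knob (318,378), press grip top (347,160).

```bash
cat >> h.py <<'E'
def ray(n,uv):
    c=camera_model(n); f=192/np.tan(np.radians(c['fov_y']/2))
    d=np.array([(uv[0]-c['cx'])/f,-(uv[1]-c['cy'])/f,-1.])
    return np.array(c['origin']),R.from_euler('xyz',c['orientation'],degrees=True).apply(d)
def plane(n,uv,z):
    o,d=ray(n,uv); return o+d*(z-o[2])/d[2]
def tri(a,b):
    o1,d1=ray('top',a); o2,d2=ray('scene',b)
    s=np.linalg.lstsq(np.c_[d1,-d2],o2-o1,rcond=None)[0]
    p,q=o1+s[0]*d1,o2+s[1]*d2
    return (p+q)/2,np.linalg.norm(p-q)
A=lambda u,v:((u+.5)/4-.5+195,(v+.5)/4-.5+140)
B=lambda u,v:((u+.5)/4.5-.5+205,(v+.5)/4.5-.5+150)
E
python3 - <<'E'
from h import *
np.set_printoptions(precision=4,suppress=True)
for n,a,b in [('plate',(644,289.5),(628,166)),('cuprim',(389,381),(546,220)),('bodyrim',(81,168),(116,279)),('flange',(83,172.5),(119,333)),('knob',(65,412),(318,378)),('lidedge',(71,412.5),(318,438)),('disc',(380,154),(348,223)),('grip',(362,152),(347,160))]:
    print(n,*tri(A(*a),B(*b)))
for n,a,z in [('plate',(644,289.5),.018),('cuprim',(389,381),.052),('hand',(411,450),.035),('flange',(83,172.5),.008),('lid',(71,412.5),.003),('disc',(380,154),.003),('knob',(65,412),.046)]:
    print(n,plane('top',A(*a),z))
for n,a,z in [('cuprim',(546,220),.052),('bodyrim',(116,279),.042),('knob',(318,378),.042),('grip',(347,157),.05),('plate',(628,166),.018)]:
    print(n,plane('scene',B(*a),z))
# masks in top
t=cv2.imread('pics/top0.png'); v=cv2.resize(t[140:270,195:395],None,fx=4,fy=4,interpolation=cv2.INTER_CUBIC).max(2)
n,l,st,c=cv2.connectedComponentsWithStats((v>178).astype(np.uint8))
for i in range(1,n):
    if st[i,4]>600:
        cs=cv2.findContours((l==i).astype(np.uint8),0,2)[0]
        print(st[i],cv2.minEnclosingCircle(cs[0]))
E
```

```text
plate [ 0.5192 -0.2915  0.0154] 0.004224309633756017
cuprim [ 0.4524 -0.1052  0.0519] 0.004753580212857426
bodyrim [0.6021 0.115  0.0387] 0.0017553121583254998
flange [0.6015 0.1166 0.0032] 0.0032447531863746566
knob [0.4278 0.1221 0.0402] 0.004681430428864344
lidedge [0.4264 0.1225 0.0042] 0.0025221455685928065
disc [ 0.6172 -0.1016  0.0018] 0.0038104066005147956
grip [ 0.6102 -0.0877  0.0548] 0.01163906978602347
plate [ 0.5208 -0.2896  0.018 ]
cuprim [ 0.4543 -0.1037  0.052 ]
hand [ 0.4054 -0.1208  0.035 ]
flange [0.6022 0.1173 0.008 ]
lid [0.4272 0.1235 0.003 ]
disc [ 0.6185 -0.1002  0.003 ]
knob [0.4298 0.1231 0.046 ]
cuprim [ 0.4507 -0.1068  0.052 ]
bodyrim [0.5957 0.1189 0.042 ]
knob [0.4237 0.123  0.042 ]
grip [ 0.6178 -0.1041  0.05  ]
plate [ 0.5142 -0.2877  0.018 ]
[ 153    0   98   29 2101] ((201.5, 1.0), 48.510406494140625)
[ 554    6   95  102 7087] ((600.8168334960938, 55.753475189208984), 51.5756721496582)
[675  54  46  32 947] ((696.1870727539062, 73.93537139892578), 23.902362823486328)
[  29  118  109  110 7098] ((82.08354949951172, 172.6109619140625), 55.93227767944336)
[ 346  122   64   64 2770] ((378.89434814453125, 154.40585327148438), 33.95148468017578)
[  529   172   232   233 41750] ((645.8339233398438, 289.5364990234375), 117.75484466552734)
[ 361  356   43   42 1416] ((381.8492126464844, 377.1507873535156), 22.41425323486328)
[  24  366   93   94 5252] ((70.03642272949219, 412.61920166015625), 47.72989273071289)
[390 413  29  38 680] ((406.70001220703125, 431.5), 19.543380737304688)
```

```bash
cat >> h.py <<'E'
def go(x,y,z,yaw):
    o=get_obs(); r=R.from_euler('xyz',o['ee_rot'],degrees=True)
    T=R.from_euler('xyz',[180,0,yaw],degrees=True)
    print('lin cm',np.round(r.inv().apply(np.array([x,y,z])-o['tool_pos'])*100,2),'dr',np.round((r.inv()*T).as_rotvec(degrees=True),2))
E
python3 -c "
from h import *
go(.453,-.105,.13,18.7)"
```

```text
lin cm [ 36.34 -28.44  10.1 ] dr [-0.09  0.    6.84]
```

```bash
python3 -m creep '[{"linear":[6,-4.7,1.7],"dr":[0,0,1],"grip":0},{"linear":[36.34,-28.44,10.1],"dr":[-0.1,0,6.8],"grip":0},{"linear":[36.34,-28.44,10.1],"dr":[-0.1,0,6.8],"grip":0},{"linear":[36.34,-28.44,10.1],"dr":[-0.1,0,6.8],"grip":0},{"linear":[36.34,-28.44,10.1],"dr":[-0.1,0,6.8],"grip":0},{"linear":[36.34,-28.44,10.1],"dr":[-0.1,0,6.8],"grip":0},{"linear":[36.34,-28.44,10.1],"dr":[-0.1,0,6.8],"grip":0},{"linear":[36.34,-28.44,10.1],"dr":[-0.1,0,6.8],"grip":0},{"linear":[36.34,-28.44,10.1],"dr":[-0.1,0,6.8],"grip":0},{"linear":[36.34,-28.44,10.1],"dr":[-0.1,0,6.8],"grip":0},{"linear":[36.34,-28.44,10.1],"dr":[-0.1,0,6.8],"grip":0},{"linear":[36.34,-28.44,10.1],"dr":[-0.1,0,6.8],"grip":0}]' 30; python3 -c "
from h import *
go(.453,-.105,.012,18.7);snap('scene','s1.png')"
```

```text
time_s: 1.1
tool_pos: [0.454, -0.1014, 0.129]
ee_rot: [-180.0, 0.0, 18.9]
wrist_force: [-0.1, -0.2, -0.1]
opening: 1.0
grip_force: 0.0
lin cm [-0.2   0.31 11.7 ] dr [-0.03  0.03  0.24]
```

```bash
python3 -m creep '[{"linear":[0,0,2],"dr":[0,0,0],"grip":0},{"linear":[0,0,5],"dr":[0,0,0],"grip":0},{"linear":[0,0,8],"dr":[0,0,0],"grip":0},{"linear":[0,0,10],"dr":[0,0,0],"grip":0},{"linear":[0,0,11],"dr":[0,0,0],"grip":0},{"linear":[0,0,11.6],"dr":[0,0,0],"grip":0},{"linear":[0,0,11.8],"dr":[0,0,0],"grip":0},{"linear":[0,0,11.8],"dr":[0,0,0],"grip":0},{"linear":[0,0,11.8],"dr":[0,0,0],"grip":0}]'; python3 -c "
from h import *
go(.453,-.105,.012,18.7)
s=snap('scene','s1.png');t=snap('top','t1.png')
a=cv2.resize(s[150:250,270:380],None,fx=4,fy=4,interpolation=2);b=cv2.resize(t[190:290,240:350],None,fx=4,fy=4,interpolation=2)
cv2.imwrite('pics/c1.png',np.vstack([a,b])[:600,:,::-1] if 0 else np.hstack([a,b])[:,:800,::-1])"
```

```text
time_s: 1.9
tool_pos: [0.4538, -0.1061, 0.013]
ee_rot: [179.8, -0.1, 18.7]
wrist_force: [0.6, 0.2, 0.1]
opening: 1.0
grip_force: 0.0
lin cm [-0.04 -0.13  0.1 ] dr [ 0.16 -0.08  0.03]
```

View pics/c1.png

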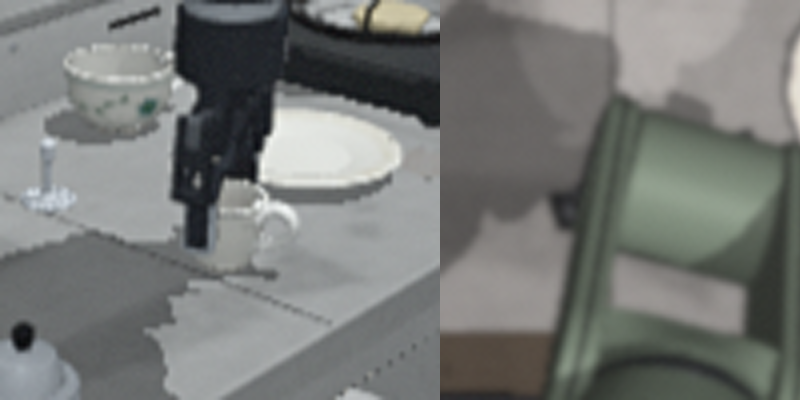

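The fingers straddle the bowl; the near fingertip is at about (197,245) in the left half, and the handle is clear on the right. I'll close now.

```bash
python3 -m creep '[{"linear":[0,0,0],"dr":[0,0,0],"grip":0.2},{"linear":[0,0,0],"dr":[0,0,0],"grip":0.3},{"linear":[0,0,0],"dr":[0,0,0],"grip":0.4},{"linear":[0,0,0],"dr":[0,0,0],"grip":0.6},{"linear":[0,0,0],"dr":[0,0,0],"grip":0.6},{"linear":[0,0,0],"dr":[0,0,0],"grip":0.6},{"linear":[0,0,0],"dr":[0,0,0],"grip":0.6},{"linear":[0,0,0],"dr":[0,0,0],"grip":0.6}]' 30
```

```text
time_s: 2.67
tool_pos: [0.4537, -0.1057, 0.013]
ee_rot: [179.9, -0.1, 18.7]
wrist_force: [0.2, 0.0, 5.1]
opening: 0.671
grip_force: 30.9
```

```bash
python3 -m creep '[{"linear":[0,0,-0.3],"dr":[0,0,0],"grip":0.6},{"linear":[0,0,-1],"dr":[0,0,0],"grip":0.6},{"linear":[0,0,-2],"dr":[0,0,0],"grip":0.6},{"linear":[0,0,-3],"dr":[0,0,0],"grip":0.6},{"linear":[0,0,-4],"dr":[0,0,0],"grip":0.6},{"linear":[0,0,-5],"dr":[0,0,0],"grip":0.6},{"linear":[0,0,-5],"dr":[0,0,0],"grip":0.6},{"linear":[0,0,-5],"dr":[0,0,0],"grip":0.6}]' 30; python3 -c "
from h import *
go(.519,-.290,.063,18.7)
snap('scene','s2.png')"
```

```text
time_s: 3.33
tool_pos: [0.4535, -0.1057, 0.0628]
ee_rot: [179.9, -0.1, 18.7]
wrist_force: [-0.1, -0.1, -1.2]
opening: 0.667
grip_force: 32.4
lin cm [ 0.28 19.56  0.03] dr [ 0.15 -0.07  0.04]
```

View pics/s2.png

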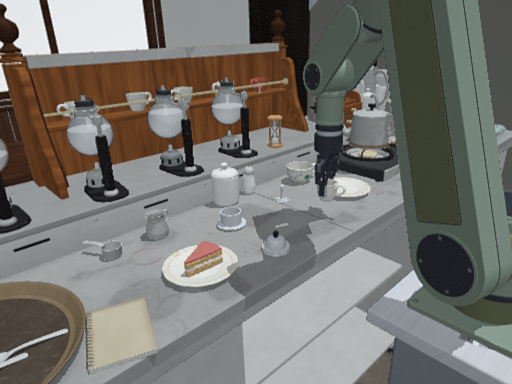

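The cup hangs level in the gripper at about (328,188). I'll move over the plate and lower it.

```bash
python3 -m creep '[{"linear":[0,1.5,0],"dr":[0,0,0],"grip":0.6},{"linear":[0.1,4,0],"dr":[0,0,0],"grip":0.6},{"linear":[0.1,7,0],"dr":[0,0,0],"grip":0.6},{"linear":[0.2,10,0],"dr":[0,0,0],"grip":0.6},{"linear":[0.2,13,0],"dr":[0,0,0],"grip":0.6},{"linear":[0.3,16,0],"dr":[0,0,0],"grip":0.6},{"linear":[0.3,18.2,0],"dr":[0,0,0],"grip":0.6},{"linear":[0.3,19.3,0.5],"dr":[0,0,0],"grip":0.6},{"linear":[0.3,19.6,1.5],"dr":[0,0,0],"grip":0.6},{"linear":[0.3,19.6,2.5],"dr":[0,0,0],"grip":0.6},{"linear":[0.3,19.6,3.5],"dr":[0,0,0],"grip":0.6},{"linear":[0.3,19.6,3.5],"dr":[0,0,0],"grip":0.6}]'; python3 -m creep '[{"linear":[0,0,0.2],"dr":[0,0,0],"grip":0.6},{"linear":[0,0,0.4],"dr":[0,0,0],"grip":0.6},{"linear":[0,0,0.5],"dr":[0,0,0],"grip":0.6},{"linear":[0,0,0.5],"dr":[0,0,0],"grip":0.6},{"linear":[0,0,0.5],"dr":[0,0,0],"grip":0.6}]'
```

```text
time_s: 4.38
tool_pos: [0.5165, -0.2878, 0.0244]
ee_rot: [-179.8, 0.3, 18.8]
wrist_force: [0.4, 0.2, -2.0]
opening: 0.663
grip_force: 32.5
time_s: 4.8
tool_pos: [0.5193, -0.2903, 0.0231]
ee_rot: [179.9, -0.0, 18.8]
wrist_force: [0.3, 0.1, -1.1]
opening: 0.67
grip_force: 32.5
```

```bash
python3 -m creep '[{"linear":[0,0,0.1],"dr":[0,0,0],"grip":0.6},{"linear":[0,0,0.1],"dr":[0,0,0],"grip":0.6},{"linear":[0,0,0.1],"dr":[0,0,0],"grip":0.6}]'
```

```text
time_s: 5.05
tool_pos: [0.5191, -0.2904, 0.0218]
ee_rot: [179.9, -0.0, 18.7]
wrist_force: [-0.2, 0.0, -1.0]
opening: 0.663
grip_force: 32.5
```

```bash
python3 -m creep '[{"linear":[0,0,0.05],"dr":[0,0,0],"grip":0.6},{"linear":[0,0,0.1],"dr":[0,0,0],"grip":0.6},{"linear":[0,0,0.1],"dr":[0,0,0],"grip":0.6},{"linear":[0,0,0.1],"dr":[0,0,0],"grip":0.6}]'
```

```text
time_s: 5.38
tool_pos: [0.5194, -0.2904, 0.0213]
ee_rot: [179.9, -0.0, 18.7]
wrist_force: [-0.5, 1.5, 5.1]
opening: 0.666
grip_force: 32.7
```

```bash
python3 -m creep '[{"linear":[0,0,0],"dr":[0,0,0],"grip":0.3},{"linear":[0,0,0],"dr":[0,0,0],"grip":0.15},{"linear":[0,0,0],"dr":[0,0,0],"grip":0},{"linear":[0,0,0],"dr":[0,0,0],"grip":0},{"linear":[0,0,0],"dr":[0,0,0],"grip":0},{"linear":[0,0,-2],"dr":[0,0,0],"grip":0},{"linear":[0,0,-5],"dr":[0,0,0],"grip":0},{"linear":[0,0,-9],"dr":[0,0,0],"grip":0},{"linear":[0,0,-12],"dr":[0,0,0],"grip":0},{"linear":[0,0,-12],"dr":[0,0,0],"grip":0},{"linear":[0,0,-12],"dr":[0,0,0],"grip":0}]'; python3 -c "
from h import *
go(.601,.117,.14,11.0)"
```

```text
time_s: 6.3
tool_pos: [0.52, -0.2908, 0.1427]
ee_rot: [179.7, -0.2, 18.7]
wrist_force: [-0.8, 0.1, -1.1]
opening: 1.005
grip_force: 0.0
lin cm [ 20.78 -36.01   0.14] dr [ 0.29 -0.2   7.74]
```

```bash
python3 -m creep '[{"linear":[1,-2,0],"dr":[0,0,1],"grip":0},{"linear":[3,-5,0],"dr":[0,0,2],"grip":0},{"linear":[5,-8.7,0],"dr":[0,0,3],"grip":0},{"linear":[7,-12.1,0],"dr":[0,0,4],"grip":0},{"linear":[9,-15.6,0],"dr":[0,0,5],"grip":0},{"linear":[11,-19,0],"dr":[0,0,6],"grip":0},{"linear":[13,-22.5,0],"dr":[0,0,7],"grip":0},{"linear":[15,-26,0],"dr":[0,0,7.7],"grip":0},{"linear":[17,-29.5,0],"dr":[0,0,7.7],"grip":0},{"linear":[19,-33,0],"dr":[0,0,7.7],"grip":0},{"linear":[20.4,-35.4,0],"dr":[0,0,7.7],"grip":0},{"linear":[20.8,-36,0],"dr":[0.3,-0.2,7.7],"grip":0}]'; python3 - <<'E'
from h import *
s=snap('scene','s3.png');t=snap('top','t3.png')
cv2.imwrite('pics/c3.png',np.hstack([cv2.resize(s[160:240,290:380],None,fx=4.4,fy=4.4,interpolation=2),cv2.resize(t[170:250,310:400],None,fx=4.4,fy=4.4,interpolation=2)])[:,:,::-1])
go(.601,.117,.10,101)
E
```

```text
time_s: 7.3
tool_pos: [0.5996, 0.122, 0.1379]
ee_rot: [-179.7, 0.4, 11.3]
wrist_force: [-0.3, -0.2, -0.1]
opening: 1.002
grip_force: 0.0
lin cm [0.13 0.2  3.81] dr [ -0.44   0.17 -89.8 ]
```

View pics/c3.png

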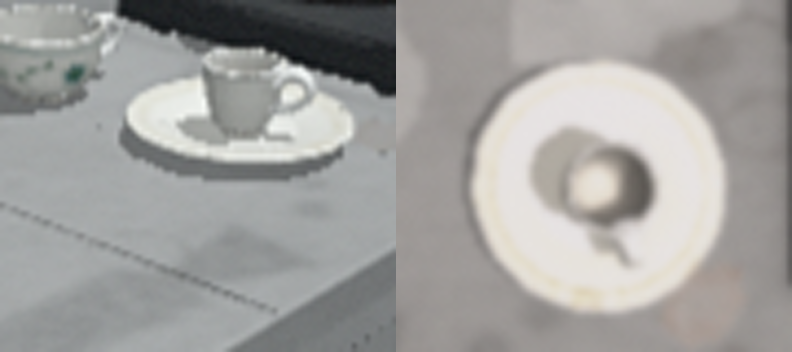

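The cup stands upright on the plate: rim at about (243,60) in the left half and mouth at about (608,183) in the right half. Next I turn to square up the body with two crossed squeezes.

```bash
python3 - <<'E'
from h import *
a=(310+(212.5)/4.4-.5,170+184.5/4.4-.5); b=(290+243.5/4.4-.5,160+60.5/4.4-.5)
print(tri(a,b),plane('top',a,.06),plane('scene',b,.06)); print(get_obs()['joint_pos'])
pa=(310+(598.5-396)/4.4-.5,170+187/4.4-.5);print(plane('top',pa,.018))
E
python3 -m creep '[{"linear":[0,0,1],"dr":[0,0,-7],"grip":0},{"linear":[0,0,2],"dr":[0,0,-14],"grip":0},{"linear":[0,0,3],"dr":[0,0,-21],"grip":0},{"linear":[0,0,4],"dr":[0,0,-28],"grip":0},{"linear":[0,0,4],"dr":[0,0,-35],"grip":0},{"linear":[0,0,4],"dr":[0,0,-42],"grip":0},{"linear":[0,0,4],"dr":[0,0,-49],"grip":0},{"linear":[0,0,4],"dr":[0,0,-56],"grip":0},{"linear":[0,0,4],"dr":[0,0,-63],"grip":0},{"linear":[0,0,4],"dr":[0,0,-70],"grip":0},{"linear":[0,0,4],"dr":[0,0,-77],"grip":0},{"linear":[0,0,4],"dr":[0,0,-84],"grip":0}]' 20;  python3 -m creep '[{"linear":[0,0,0],"dr":[0,0,-6],"grip":0},{"linear":[0,0,0],"dr":[0,0,-6],"grip":0},{"linear":[0,0,0],"dr":[0,0,-6],"grip":0}]'; python3 -c "
from h import *
go(.601,.117,.006,101)"
```

```text
(array([ 0.51882559, -0.28748578,  0.062067  ]), np.float64(0.006614613392201803)) [ 0.52151803 -0.28594333  0.06      ] [ 0.5200156  -0.29518548  0.06      ]
[10.03186958 25.68111866 92.19468778  0.1874686  62.51576228 88.7471136 ]
[ 0.52080528 -0.2892639   0.018     ]
time_s: 8.4
tool_pos: [0.5992, 0.1152, 0.0991]
ee_rot: [-179.6, -0.1, 95.3]
wrist_force: [-0.7, -0.1, 0.4]
opening: 1.002
grip_force: 0.0
time_s: 8.65
tool_pos: [0.5995, 0.1159, 0.0994]
ee_rot: [-179.7, -0.2, 100.8]
wrist_force: [0.2, 0.5, -0.0]
opening: 1.0
grip_force: 0.0
lin cm [0.05 0.21 9.34] dr [-0.3  -0.16 -0.21]
```

```bash
python3 -m creep '[{"linear":[0,0.1,2],"dr":[-0.3,-0.2,0],"grip":0},{"linear":[0,0.2,5],"dr":[-0.3,-0.2,0],"grip":0},{"linear":[0,0.2,7.5],"dr":[-0.3,-0.2,0],"grip":0},{"linear":[0,0.2,8.7],"dr":[-0.3,-0.2,0],"grip":0},{"linear":[0,0.2,9.2],"dr":[-0.3,-0.2,0],"grip":0},{"linear":[0,0.2,9.3],"dr":[-0.3,-0.2,0],"grip":0},{"linear":[0,0.2,9.3],"dr":[-0.3,-0.2,0],"grip":0.15},{"linear":[0,0.2,9.3],"dr":[-0.3,-0.2,0],"grip":0.25},{"linear":[0,0.2,9.3],"dr":[-0.3,-0.2,0],"grip":0.3},{"linear":[0,0.2,9.3],"dr":[-0.3,-0.2,0],"grip":0.35},{"linear":[0,0.2,9.3],"dr":[-0.3,-0.2,0],"grip":0.5},{"linear":[0,0.2,9.3],"dr":[-0.3,-0.2,0],"grip":0.5}]' 20
```

```text
time_s: 9.65
tool_pos: [0.6022, 0.1184, 0.0086]
ee_rot: [179.8, 0.0, 101.0]
wrist_force: [-1.3, -0.0, 6.2]
opening: 0.651
grip_force: 20.9
```

```bash
python3 -m creep '[{"linear":[0,0,0],"dr":[0,0,0],"grip":0.5},{"linear":[0,0,0],"dr":[0,0,0],"grip":0.5}]'
```

```text
time_s: 9.82
tool_pos: [0.6022, 0.1184, 0.0086]
ee_rot: [179.8, 0.0, 101.0]
wrist_force: [-2.0, 0.2, 5.9]
opening: 0.658
grip_force: 20.9
```

```bash
python3 -m creep '[{"linear":[0,0,0],"dr":[0,0,0],"grip":0.2},{"linear":[0,0,0],"dr":[0,0,0],"grip":0},{"linear":[0,0,0],"dr":[0,0,0],"grip":0},{"linear":[0,0,-0.5],"dr":[0,0,0],"grip":0},{"linear":[0,0,-1],"dr":[0,0,7],"grip":0},{"linear":[0,0,-1],"dr":[0,0,14],"grip":0},{"linear":[0,0,-1],"dr":[0,0,21],"grip":0},{"linear":[0,0,-1],"dr":[0,0,28],"grip":0},{"linear":[0,0,-1],"dr":[0,0,35],"grip":0},{"linear":[0,0,-1],"dr":[0,0,42],"grip":0},{"linear":[0,0,-1],"dr":[0,0,49],"grip":0},{"linear":[0,0,-1],"dr":[0,0,56],"grip":0}]'; python3 -m creep '[{"linear":[0,0,0],"dr":[0,0,7],"grip":0},{"linear":[0,0,0],"dr":[0,0,14],"grip":0},{"linear":[0,0,0],"dr":[0,0,21],"grip":0},{"linear":[0,0,0],"dr":[0,0,28],"grip":0},{"linear":[0,0,0],"dr":[0,0,34],"grip":0},{"linear":[0,0,0],"dr":[0,0,34],"grip":0},{"linear":[0,0,0],"dr":[0,0,34],"grip":0}]'; python3 -c "
from h import *
go(.602,.1178,.009,11)"
```

```text
time_s: 10.82
tool_pos: [0.6019, 0.1183, 0.0173]
ee_rot: [179.9, -0.1, 44.7]
wrist_force: [-0.4, 0.0, -0.2]
opening: 1.0
grip_force: 0.0
time_s: 11.4
tool_pos: [0.6018, 0.1183, 0.0172]
ee_rot: [180.0, -0.1, 11.2]
wrist_force: [0.4, -0.1, 0.8]
opening: 1.0
grip_force: 0.0
lin cm [0.   0.05 0.82] dr [ 0.02 -0.12  0.2 ]
```

Close at yaw 11, height about 10 mm, then lift.

```bash
python3 -m creep '[{"linear":[0,0,0.4],"dr":[0,0,0],"grip":0},{"linear":[0,0,0.7],"dr":[0,0,0],"grip":0},{"linear":[0,0,0.7],"dr":[0,0,0],"grip":0.15},{"linear":[0,0,0.7],"dr":[0,0,0],"grip":0.25},{"linear":[0,0,0.7],"dr":[0,0,0],"grip":0.3},{"linear":[0,0,0.7],"dr":[0,0,0],"grip":0.35},{"linear":[0,0,0.7],"dr":[0,0,0],"grip":0.6},{"linear":[0,0,0.7],"dr":[0,0,0],"grip":0.6},{"linear":[0,0,0.7],"dr":[0,0,0],"grip":0.6},{"linear":[0,0,0.7],"dr":[0,0,0],"grip":0.6}]' 30;python3 -m creep '[{"linear":[0,0,-0.3],"dr":[0,0,0],"grip":0.6},{"linear":[0,0,-1],"dr":[0,0,0],"grip":0.6},{"linear":[0,0,-3],"dr":[0,0,0],"grip":0.6},{"linear":[0,0,-6],"dr":[0,0,0],"grip":0.6},{"linear":[0,0,-9],"dr":[0,0,0],"grip":0.6},{"linear":[0,0,-11],"dr":[0,0,0],"grip":0.6},{"linear":[0,0,-12],"dr":[0,0,0],"grip":0.6},{"linear":[0,0,-12],"dr":[0,0,0],"grip":0.6},{"linear":[0,0,-12],"dr":[0,0,0],"grip":0.6}]'; python3 -c "
from h import *
go(.5195,-.2900,.13,18.7); snap('scene','s4.png')"
```

```text
time_s: 12.23
tool_pos: [0.6019, 0.1183, 0.0103]
ee_rot: [180.0, -0.1, 11.0]
wrist_force: [0.8, 0.5, 2.4]
opening: 0.643
grip_force: 32.0
time_s: 12.98
tool_pos: [0.6011, 0.1182, 0.1297]
ee_rot: [180.0, -0.1, 11.0]
wrist_force: [0.7, -0.2, -1.0]
opening: 0.644
grip_force: 32.1
lin cm [-15.83  38.5   -0.04] dr [ 0.02 -0.07 -7.66]
```

View pics/s4.png

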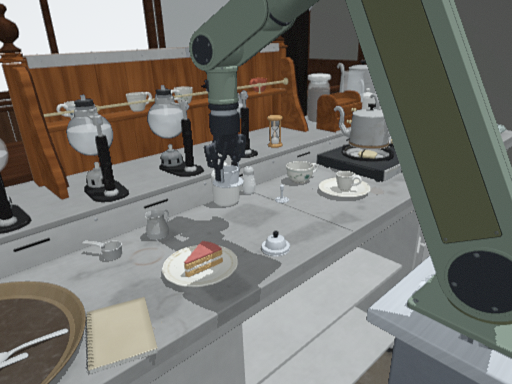

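The body is held upright at about (226,178). I'll carry it over the cup.

```bash
python3 -m creep '[{"linear":[-0.6,1.5,0],"dr":[0,0,0],"grip":0.6},{"linear":[-1.8,4.5,0],"dr":[0,0,-1],"grip":0.6},{"linear":[-3.2,7.8,0],"dr":[0,0,-2],"grip":0.6},{"linear":[-4.6,11.2,0],"dr":[0,0,-3],"grip":0.6},{"linear":[-6,14.6,0],"dr":[0,0,-4],"grip":0.6},{"linear":[-7.4,18,0],"dr":[0,0,-5],"grip":0.6},{"linear":[-8.8,21.4,0],"dr":[0,0,-6],"grip":0.6},{"linear":[-10.2,24.8,0],"dr":[0,0,-7],"grip":0.6},{"linear":[-11.6,28.2,0],"dr":[0,0,-7.7],"grip":0.6},{"linear":[-13,31.6,0],"dr":[0,0,-7.7],"grip":0.6},{"linear":[-14.3,34.8,0],"dr":[0,0,-7.7],"grip":0.6},{"linear":[-15.3,37.2,0],"dr":[0,0,-7.7],"grip":0.6}]'; python3 -m creep '[{"linear":[-0.4,1,0],"dr":[0,0,0],"grip":0.6},{"linear":[-0.5,1.3,0],"dr":[0,0,0],"grip":0.6},{"linear":[-0.5,1.3,1],"dr":[0,0,0],"grip":0.6},{"linear":[-0.5,1.3,2.5],"dr":[0,0,0],"grip":0.6},{"linear":[-0.5,1.3,3.8],"dr":[0,0,0],"grip":0.6},{"linear":[-0.5,1.3,4.5],"dr":[0,0,0],"grip":0.6},{"linear":[-0.5,1.3,4.8],"dr":[0,0,0],"grip":0.6},{"linear":[-0.5,1.3,4.8],"dr":[0,0,0],"grip":0.6},{"linear":[-0.5,1.3,4.8],"dr":[0,0,0],"grip":0.6}]'; python3 - <<'E'
from h import *
go(.5195,-.2900,.0665,18.7); s=snap('scene','s5.png');t=snap('top','t5.png')
cv2.imwrite('pics/c5.png',cv2.resize(s[140:230,290:400],None,fx=6,fy=6,interpolation=2)[:,:,::-1])
E
```

```text
time_s: 14.03
tool_pos: [0.5202, -0.2791, 0.1281]
ee_rot: [-179.9, 0.1, 18.6]
wrist_force: [0.4, 0.6, -0.6]
opening: 0.643
grip_force: 32.1
time_s: 14.78
tool_pos: [0.5225, -0.2894, 0.082]
ee_rot: [180.0, -0.1, 18.8]
wrist_force: [1.1, 0.3, -0.1]
opening: 0.647
grip_force: 32.1
lin cm [-0.31 -0.05  1.55] dr [ 0.04 -0.11  0.1 ]
```

View pics/c5.png

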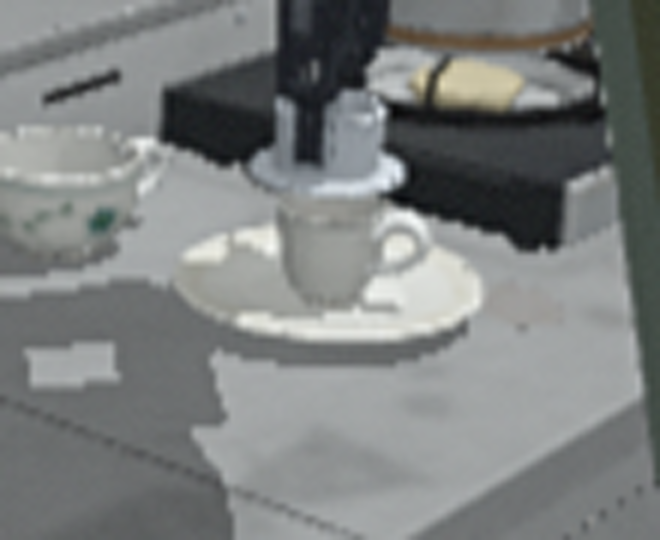

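The flange centre is at about (327,170) over the cup rim centre at about (326,198), so the foot is aligned within about 1 px. I'll lower it.

```bash
python3 -m creep '[{"linear":[-0.1,0,0.4],"dr":[0,0,0],"grip":0.6},{"linear":[-0.1,0,0.8],"dr":[0,0,0],"grip":0.6},{"linear":[-0.1,0,1.1],"dr":[0,0,0],"grip":0.6},{"linear":[-0.1,0,1.3],"dr":[0,0,0],"grip":0.6},{"linear":[-0.1,0,1.4],"dr":[0,0,0],"grip":0.6},{"linear":[-0.1,0,1.4],"dr":[0,0,0],"grip":0.6},{"linear":[-0.1,0,1.4],"dr":[0,0,0],"grip":0.6}]'; python3 -m creep '[{"linear":[0,0,0.1],"dr":[0,0,0],"grip":0.6},{"linear":[0,0,0.1],"dr":[0,0,0],"grip":0.6},{"linear":[0,0,0.1],"dr":[0,0,0],"grip":0.6}]'
```

```text
time_s: 15.47
tool_pos: [0.5211, -0.2903, 0.0677]
ee_rot: [180.0, -0.1, 18.7]
wrist_force: [-0.1, -0.6, -1.2]
opening: 0.643
grip_force: 32.2
time_s: 15.72
tool_pos: [0.5212, -0.2904, 0.0669]
ee_rot: [180.0, -0.1, 18.7]
wrist_force: [0.1, -0.2, -0.6]
opening: 0.643
grip_force: 32.2
```

```bash
python3 -m creep '[{"linear":[0,0,0.1],"dr":[0,0,0],"grip":0.6},{"linear":[0,0,0.1],"dr":[0,0,0],"grip":0.6},{"linear":[0,0,0.1],"dr":[0,0,0],"grip":0.6}]'; python3 -m creep '[{"linear":[0,0,0.1],"dr":[0,0,0],"grip":0.6},{"linear":[0,0,0.1],"dr":[0,0,0],"grip":0.6},{"linear":[0,0,0.1],"dr":[0,0,0],"grip":0.6}]'
```

```text
time_s: 15.97
tool_pos: [0.5212, -0.2903, 0.0659]
ee_rot: [180.0, -0.1, 18.7]
wrist_force: [-0.7, -0.7, -0.3]
opening: 0.643
grip_force: 32.3
time_s: 16.22
tool_pos: [0.5211, -0.2902, 0.0657]
ee_rot: [180.0, -0.1, 18.7]
wrist_force: [-1.4, 1.0, 6.6]
opening: 0.644
grip_force: 32.7
```

Contact at the expected seated height. Release and go to the press.

```bash
python3 -m creep '[{"linear":[0,0,0],"dr":[0,0,0],"grip":0.3},{"linear":[0,0,0],"dr":[0,0,0],"grip":0.15},{"linear":[0,0,0],"dr":[0,0,0],"grip":0},{"linear":[0,0,0],"dr":[0,0,0],"grip":0},{"linear":[0,0,0],"dr":[0,0,0],"grip":0},{"linear":[0,0,-2],"dr":[0,0,0],"grip":0},{"linear":[0,0,-5],"dr":[0,0,0],"grip":0},{"linear":[0,0,-8],"dr":[0,0,0],"grip":0},{"linear":[0,0,-8],"dr":[0,0,0],"grip":0},{"linear":[0,0,-8],"dr":[0,0,0],"grip":0}]'; python3 -c "
from h import *
go(.6178,-.102,.12,100)"
```

```text
time_s: 17.05
tool_pos: [0.5221, -0.291, 0.1468]
ee_rot: [179.8, -0.3, 18.7]
wrist_force: [0.1, 0.0, -0.8]
opening: 1.002
grip_force: 0.0
lin cm [ 15.12 -14.83   2.69] dr [ 3.700e-01 -6.000e-02 -8.125e+01]
```

```bash
python3 -m creep '[{"linear":[1.5,-1.5,0],"dr":[0,0,-7],"grip":0},{"linear":[4,-4,0],"dr":[0,0,-14],"grip":0},{"linear":[6.5,-6.4,0],"dr":[0,0,-21],"grip":0},{"linear":[9,-8.8,0],"dr":[0,0,-28],"grip":0},{"linear":[11.5,-11.3,0],"dr":[0,0,-35],"grip":0},{"linear":[13.5,-13.2,0],"dr":[0,0,-42],"grip":0},{"linear":[15,-14.7,0],"dr":[0,0,-49],"grip":0},{"linear":[15.1,-14.8,0.5],"dr":[0,0,-56],"grip":0.1},{"linear":[15.1,-14.8,1],"dr":[0,0,-63],"grip":0.2},{"linear":[15.1,-14.8,1.6],"dr":[0,0,-70],"grip":0.3},{"linear":[15.1,-14.8,2.2],"dr":[0,0,-77],"grip":0.4},{"linear":[15.1,-14.8,2.7],"dr":[0,0,-81],"grip":0.5}]'; python3 - <<'E'
from h import *
s=snap('scene','s6.png');t=snap('top','t6.png')
cv2.imwrite('pics/c6.png',np.hstack([cv2.resize(s[150:230,265:365],None,fx=4,fy=4,interpolation=2),cv2.resize(t[165:245,310:410],None,fx=4,fy=4,interpolation=2)])[:,:,::-1])
go(.6178,-.102,.036,100)
E
```

```text
time_s: 18.05
tool_pos: [0.6154, -0.1013, 0.1157]
ee_rot: [-179.9, -0.1, 100.1]
wrist_force: [0.0, -0.1, -0.3]
opening: 0.502
grip_force: 0.0
lin cm [-0.12  0.29  7.94] dr [-0.17 -0.09 -0.27]
```

View pics/c6.png

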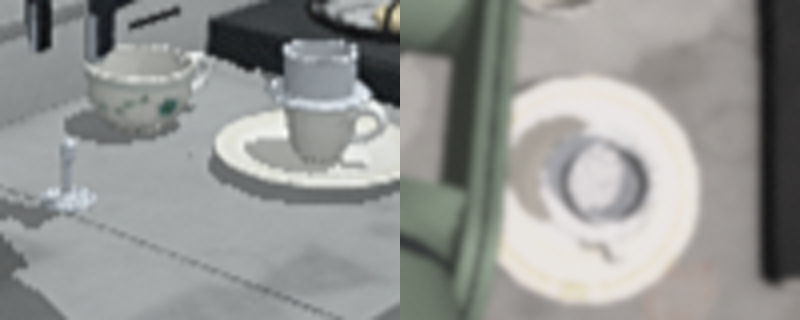

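The body sits square on the cup at about (318,75) on the left and (602,180) on the right. Descend on the press, which is at (68,170) on the left.

```bash
python3 -m creep '[{"linear":[0,0,2],"dr":[0,0,0],"grip":0.5},{"linear":[0,0,4.5],"dr":[0,0,0],"grip":0.5},{"linear":[0,0,6.5],"dr":[0,0,0],"grip":0.5},{"linear":[0,0,7.7],"dr":[0,0,0],"grip":0.5},{"linear":[0,0,8.1],"dr":[0,0,0],"grip":0.5},{"linear":[0,0,8.1],"dr":[0,0,0],"grip":0.5},{"linear":[0,0,8.1],"dr":[0,0,0],"grip":0.5}]' 20; python3 - <<'E'
from h import *
o=get_obs();print(o['tool_pos'],o['wrist_force'])
s=snap('scene','s7.png')
cv2.imwrite('pics/c7.png',cv2.resize(s[130:220,250:330],None,fx=6,fy=6,interpolation=2)[:,:,::-1])
E
```

```text
time_s: 18.73
tool_pos: [0.6173, -0.1018, 0.0377]
ee_rot: [179.8, 0.0, 99.7]
wrist_force: [-0.2, -1.1, 0.5]
opening: 0.503
grip_force: 0.0
[ 0.61731589 -0.1018007   0.03766091] [-0.18063736 -1.09671377  0.5075423 ]
```

View pics/c7.png

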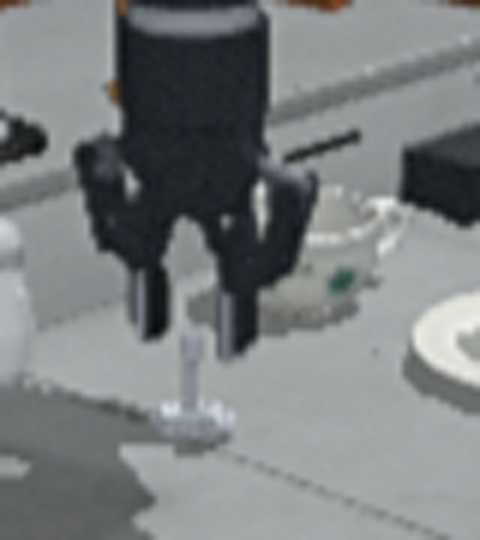

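The fingertips at (150,330) and (232,350) straddle the press grip at (193,340), well centred. Close softly.

```bash
python3 -m creep '[{"linear":[0,0,0],"dr":[0,0,0],"grip":0.6},{"linear":[0,0,0],"dr":[0,0,0],"grip":0.7},{"linear":[0,0,0],"dr":[0,0,0],"grip":0.75},{"linear":[0,0,0],"dr":[0,0,0],"grip":0.78},{"linear":[0,0,0],"dr":[0,0,0],"grip":0.8},{"linear":[0,0,0],"dr":[0,0,0],"grip":0.82},{"linear":[0,0,0],"dr":[0,0,0],"grip":0.84},{"linear":[0,0,0],"dr":[0,0,0],"grip":0.86},{"linear":[0,0,0],"dr":[0,0,0],"grip":0.88},{"linear":[0,0,0],"dr":[0,0,0],"grip":0.9},{"linear":[0,0,0],"dr":[0,0,0],"grip":0.92},{"linear":[0,0,0],"dr":[0,0,0],"grip":0.92}]' 20
```

```text
time_s: 19.78
tool_pos: [0.6165, -0.1017, 0.037]
ee_rot: [179.9, 0.0, 99.7]
wrist_force: [-1.1, 0.2, 1.1]
opening: 0.124
grip_force: 19.7
```

```bash
python3 -m creep '[{"linear":[0,0,0],"dr":[0,0,0],"grip":0.8},{"linear":[0,0,0],"dr":[0,0,0],"grip":0.6},{"linear":[0,0,0],"dr":[0,0,0],"grip":0.5},{"linear":[0,0,0],"dr":[0,0,7],"grip":0.5},{"linear":[0,0,0],"dr":[0,0,14],"grip":0.5},{"linear":[0,0,0],"dr":[0,0,21],"grip":0.5},{"linear":[0,0,0],"dr":[0,0,28],"grip":0.5},{"linear":[0,0,0],"dr":[0,0,35],"grip":0.5},{"linear":[0,0,0],"dr":[0,0,42],"grip":0.5},{"linear":[0,0,0],"dr":[0,0,49],"grip":0.5},{"linear":[0,0,0],"dr":[0,0,56],"grip":0.5},{"linear":[0,0,0],"dr":[0,0,63],"grip":0.5}]'; python3 -m creep '[{"linear":[0,0,0],"dr":[0,0,7],"grip":0.5},{"linear":[0,0,0],"dr":[0,0,14],"grip":0.5},{"linear":[0,0,0],"dr":[0,0,21],"grip":0.5},{"linear":[0,0,0],"dr":[0,0,27],"grip":0.5},{"linear":[0,0,0],"dr":[0,0,27],"grip":0.6},{"linear":[0,0,0],"dr":[0,0,27],"grip":0.7},{"linear":[0,0,0],"dr":[0,0,27],"grip":0.75},{"linear":[0,0,0],"dr":[0,0,27],"grip":0.8},{"linear":[0,0,0],"dr":[0,0,27],"grip":0.83},{"linear":[0,0,0],"dr":[0,0,27],"grip":0.86},{"linear":[0,0,0],"dr":[0,0,27],"grip":0.88},{"linear":[0,0,0],"dr":[0,0,27],"grip":0.9}]';python3 -m creep '[{"linear":[0,0,0],"dr":[0,0,0],"grip":0.93},{"linear":[0,0,0],"dr":[0,0,0],"grip":0.97},{"linear":[0,0,0],"dr":[0,0,0],"grip":1},{"linear":[0,0,0],"dr":[0,0,0],"grip":1}]' 30
```

```text
time_s: 20.78
tool_pos: [0.6169, -0.1017, 0.037]
ee_rot: [179.9, -0.1, 36.4]
wrist_force: [0.9, 0.3, -0.4]
opening: 0.499
grip_force: 0.0
time_s: 21.78
tool_pos: [0.6166, -0.1017, 0.0369]
ee_rot: [180.0, -0.1, 9.8]
wrist_force: [-0.3, 0.7, -1.7]
opening: 0.125
grip_force: 19.6
time_s: 22.12
tool_pos: [0.6167, -0.1017, 0.037]
ee_rot: [180.0, -0.1, 9.7]
wrist_force: [0.4, -0.8, -1.2]
opening: 0.119
grip_force: 30.6
```

```bash
python3 -m creep '[{"linear":[0,0,-0.3],"dr":[0,0,0],"grip":1},{"linear":[0,0,-1.2],"dr":[0,0,0],"grip":1},{"linear":[0,0,-3.5],"dr":[0,0,0],"grip":1},{"linear":[0,0,-6.5],"dr":[0,0,0],"grip":1},{"linear":[0,0,-9],"dr":[0,0,0],"grip":1},{"linear":[0,0,-11],"dr":[0,0,0],"grip":1},{"linear":[0,0,-12],"dr":[0,0,0],"grip":1},{"linear":[0,0,-12],"dr":[0,0,0],"grip":1},{"linear":[0,0,-12],"dr":[0,0,0],"grip":1}]'; python3 -c "
from h import *
go(.5212,-.2902,.157,9.7)"
```

```text
time_s: 22.87
tool_pos: [0.6163, -0.1016, 0.1572]
ee_rot: [180.0, -0.1, 9.7]
wrist_force: [-0.1, 0.7, -0.1]
opening: 0.116
grip_force: 30.6
lin cm [-12.56  16.97  -0.  ] dr [ 0.02 -0.12  0.04]
```

```bash
python3 -m creep '[{"linear":[-1,1.3,0],"dr":[0,0,0],"grip":1},{"linear":[-3,4,0],"dr":[0,0,0],"grip":1},{"linear":[-5,6.8,0],"dr":[0,0,0],"grip":1},{"linear":[-7,9.5,0],"dr":[0,0,0],"grip":1},{"linear":[-9,12.2,0],"dr":[0,0,0],"grip":1},{"linear":[-10.8,14.6,0],"dr":[0,0,0],"grip":1},{"linear":[-12,16.2,0],"dr":[0,0,0],"grip":1},{"linear":[-12.6,17,0],"dr":[0,0,0],"grip":1},{"linear":[-12.6,17,0],"dr":[0,0,0],"grip":1},{"linear":[-12.6,17,0.8],"dr":[0,0,0],"grip":1},{"linear":[-12.6,17,1.5],"dr":[0,0,0],"grip":1},{"linear":[-12.6,17,1.5],"dr":[0,0,0],"grip":1}]'; python3 - <<'E'
from h import *
go(.5212,-.2902,.102,9.7)
s=snap('scene','s8.png')
cv2.imwrite('pics/c8.png',cv2.resize(s[110:220,300:390],None,fx=5,fy=5,interpolation=2)[:,:,::-1])
E
```

```text
time_s: 23.87
tool_pos: [0.5205, -0.2886, 0.1394]
ee_rot: [-179.8, 0.1, 9.8]
wrist_force: [0.0, 0.3, -1.0]
opening: 0.115
grip_force: 30.6
lin cm [0.04 0.18 3.74] dr [-0.17  0.08  0.14]
```

View pics/c8.png

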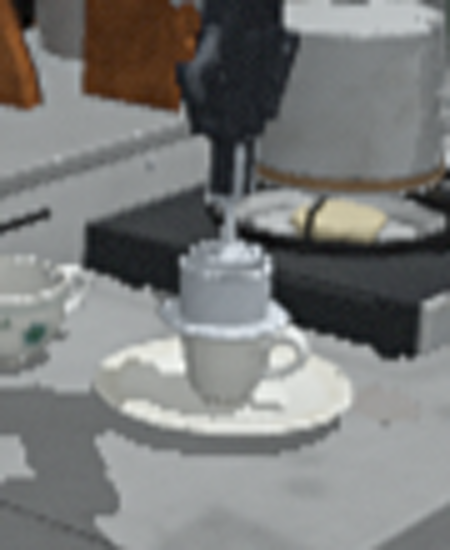

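The press is over the chamber: stem at about (230,225), chamber centre at about (225,265), so perhaps 1–2 px to the right. I'll let it settle and look closer.

```bash
python3 -m creep '[{"linear":[0,0,0],"dr":[0,0,0],"grip":1},{"linear":[0,0,0],"dr":[0,0,0],"grip":1},{"linear":[0,0,0],"dr":[0,0,0],"grip":1}]'; python3 - <<'E'
from h import *
s=snap('scene','s9.png'); t=snap('top','t9.png')
cv2.imwrite('pics/c9.png',np.hstack([cv2.resize(s[135:185,325:365],None,fx=10,fy=10,interpolation=2),cv2.resize(t[180:230,335:375],None,fx=10,fy=10,interpolation=2)])[:,:,::-1])
E
```

```text
time_s: 24.17
tool_pos: [0.5215, -0.2902, 0.1422]
ee_rot: [180.0, -0.1, 9.8]
wrist_force: [0.7, -0.1, -1.3]
opening: 0.117
grip_force: 30.6
```

View pics/c9.png

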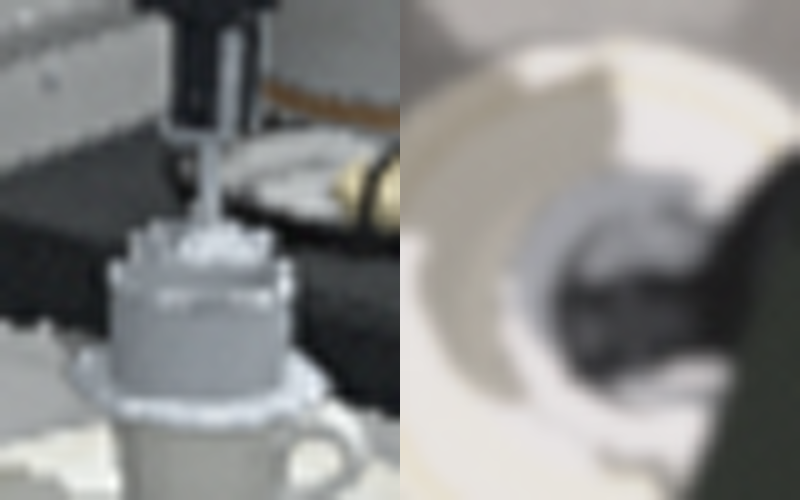

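Stem foot is at about (205,235) and the chamber axis at about (200,245): under half a pixel, about 1 mm off, and upright. I'll insert it.

```bash
python3 -m creep '[{"linear":[0,0,0.4],"dr":[0,0,0],"grip":1},{"linear":[0,0,0.8],"dr":[0,0,0],"grip":1},{"linear":[0,0,1.2],"dr":[0,0,0],"grip":1},{"linear":[0,0,1.6],"dr":[0,0,0],"grip":1},{"linear":[0,0,1.6],"dr":[0,0,0],"grip":1},{"linear":[0,0,1.6],"dr":[0,0,0],"grip":1}]'
```

```text
time_s: 24.77
tool_pos: [0.5209, -0.2905, 0.1254]
ee_rot: [-180.0, -0.1, 9.7]
wrist_force: [0.8, 0.6, -0.2]
opening: 0.119
grip_force: 30.6
```

```bash
python3 -m creep '[{"linear":[0,0,0.5],"dr":[0,0,0],"grip":1},{"linear":[0,0,1],"dr":[0,0,0],"grip":1},{"linear":[0,0,1.5],"dr":[0,0,0],"grip":1},{"linear":[0,0,1.9],"dr":[0,0,0],"grip":1},{"linear":[0,0,2.2],"dr":[0,0,0],"grip":1},{"linear":[0,0,2.3],"dr":[0,0,0],"grip":1},{"linear":[0,0,2.3],"dr":[0,0,0],"grip":1},{"linear":[0,0,2.3],"dr":[0,0,0],"grip":1}]'
```

```text
time_s: 25.43
tool_pos: [0.5213, -0.2906, 0.1029]
ee_rot: [180.0, -0.1, 9.7]
wrist_force: [0.4, -0.4, -1.1]
opening: 0.12
grip_force: 30.6
```

Inside with no contact force. Now the last 3 mm in fine steps.

```bash
python3 -m creep '[{"linear":[0,0,0.1],"dr":[0,0,0],"grip":1},{"linear":[0,0,0.15],"dr":[0,0,0],"grip":1},{"linear":[0,0,0.15],"dr":[0,0,0],"grip":1},{"linear":[0,0,0.15],"dr":[0,0,0],"grip":1}]'; python3 -m creep '[{"linear":[0,0,0.1],"dr":[0,0,0],"grip":1},{"linear":[0,0,0.1],"dr":[0,0,0],"grip":1},{"linear":[0,0,0.1],"dr":[0,0,0],"grip":1}]'; python3 -m creep '[{"linear":[0,0,0.05],"dr":[0,0,0],"grip":1},{"linear":[0,0,0.05],"dr":[0,0,0],"grip":1},{"linear":[0,0,0.05],"dr":[0,0,0],"grip":1}]'
```

```text
time_s: 25.77
tool_pos: [0.5212, -0.2906, 0.1015]
ee_rot: [180.0, -0.1, 9.7]
wrist_force: [-0.7, 0.6, -0.8]
opening: 0.116
grip_force: 30.6
time_s: 26.02
tool_pos: [0.5211, -0.2905, 0.1003]
ee_rot: [180.0, -0.1, 9.7]
wrist_force: [0.5, -0.4, -0.8]
opening: 0.119
grip_force: 30.6
time_s: 26.27
tool_pos: [0.5212, -0.2906, 0.0999]
ee_rot: [180.0, -0.1, 9.7]
wrist_force: [0.5, -0.9, -1.2]
opening: 0.117
grip_force: 30.6
```

```bash
python3 -m creep '[{"linear":[0,0,0.05],"dr":[0,0,0],"grip":1},{"linear":[0,0,0.05],"dr":[0,0,0],"grip":1},{"linear":[0,0,0.05],"dr":[0,0,0],"grip":1}]'; python3 -m creep '[{"linear":[0,0,0.05],"dr":[0,0,0],"grip":1},{"linear":[0,0,0.05],"dr":[0,0,0],"grip":1},{"linear":[0,0,0.05],"dr":[0,0,0],"grip":1}]'
```

```text
time_s: 26.52
tool_pos: [0.5214, -0.2907, 0.0996]
ee_rot: [180.0, -0.1, 9.7]
wrist_force: [0.1, -0.4, 0.9]
opening: 0.118
grip_force: 30.7
time_s: 26.77
tool_pos: [0.5215, -0.2908, 0.0994]
ee_rot: [179.9, -0.2, 9.7]
wrist_force: [0.2, 0.1, 3.9]
opening: 0.115
grip_force: 30.8
```

```bash
python3 -m creep '[{"linear":[0,0,0],"dr":[0,0,0],"grip":0.85},{"linear":[0,0,0],"dr":[0,0,0],"grip":0.7},{"linear":[0,0,0],"dr":[0,0,0],"grip":0.5},{"linear":[0,0,0],"dr":[0,0,0],"grip":0.5},{"linear":[0,0,-1],"dr":[0,0,0],"grip":0.5},{"linear":[0,0,-3],"dr":[0,0,0],"grip":0.5},{"linear":[0,0,-5],"dr":[0,0,0],"grip":0.5},{"linear":[0,0,-6],"dr":[0,0,0],"grip":0.5},{"linear":[0,0,-6],"dr":[0,0,0],"grip":0.5}]'; python3 -c "
from h import *
go(.427,.1232,.12,100)"
```

```text
time_s: 27.52
tool_pos: [0.5225, -0.2914, 0.162]
ee_rot: [179.8, -0.4, 9.7]
wrist_force: [0.5, -0.2, -0.2]
opening: 0.496
grip_force: 0.0
lin cm [ -2.42 -42.49   4.01] dr [  0.47  -0.1  -90.26]
```

```bash
python3 -m creep '[{"linear":[-0.1,-1.5,0],"dr":[0,0,-7],"grip":0.5},{"linear":[-0.3,-5,0],"dr":[0,0,-14],"grip":0.5},{"linear":[-0.5,-9,0],"dr":[0,0,-21],"grip":0.5},{"linear":[-0.7,-13,0],"dr":[0,0,-28],"grip":0.5},{"linear":[-1,-17,0],"dr":[0,0,-35],"grip":0.5},{"linear":[-1.2,-21,0],"dr":[0,0,-42],"grip":0.5},{"linear":[-1.4,-25,0],"dr":[0,0,-49],"grip":0.5},{"linear":[-1.7,-29,0],"dr":[0,0,-56],"grip":0.5},{"linear":[-1.9,-33,0],"dr":[0,0,-63],"grip":0.5},{"linear":[-2.1,-37,0],"dr":[0,0,-70],"grip":0.5},{"linear":[-2.3,-40.5,0.5],"dr":[0,0,-77],"grip":0.5},{"linear":[-2.4,-42.2,1],"dr":[0,0,-84],"grip":0.5}]'; python3 -m creep '[{"linear":[0,0.3,1],"dr":[0,0,-6],"grip":0.5},{"linear":[0,0.3,2],"dr":[0,0,-6],"grip":0.5},{"linear":[0,0.3,3],"dr":[0,0,-6],"grip":0.5},{"linear":[0,0.3,3],"dr":[0,0,-6],"grip":0.5},{"linear":[0,0.3,3],"dr":[0,0,-6],"grip":0.5}]'; python3 - <<'E'
from h import *
s=snap('scene','s10.png')
go(.427,.1232,.038,100)
cv2.imwrite('pics/c10.png',np.hstack([cv2.resize(s[150:210,320:370],None,fx=8,fy=8,interpolation=2),cv2.resize(s[190:265,235:297],None,fx=6.4,fy=6.4,interpolation=2)[:480,:396]])[:,:,::-1])
E
```

```text
time_s: 28.52
tool_pos: [0.4244, 0.1243, 0.1482]
ee_rot: [179.9, -0.1, 94.2]
wrist_force: [0.9, 0.2, -0.7]
opening: 0.504
grip_force: 0.0
time_s: 28.93
tool_pos: [0.4283, 0.1213, 0.1179]
ee_rot: [-180.0, 0.0, 99.7]
wrist_force: [-0.3, 0.8, -0.2]
opening: 0.497
grip_force: 0.0
lin cm [ 0.21 -0.16  8.05] dr [ 0.05  0.02 -0.26]
```

View pics/c10.png

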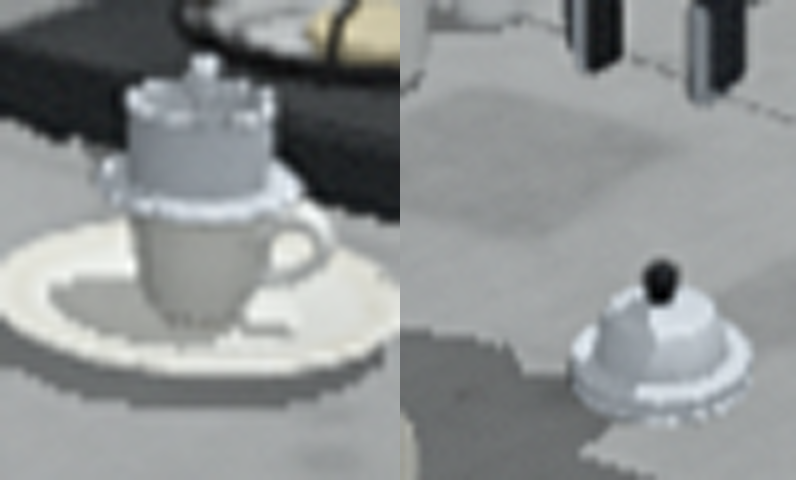

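The press grip is at (204,65), centred above the chamber rim at (200,100). The fingertips at (597,60) and (702,90) are above the knob at (660,280). Descend and do a cross squeeze.

```bash
python3 -m creep '[{"linear":[0.1,-0.1,2],"dr":[0,0,0],"grip":0.5},{"linear":[0.2,-0.15,4.5],"dr":[0,0,0],"grip":0.5},{"linear":[0.2,-0.15,6.5],"dr":[0,0,0],"grip":0.5},{"linear":[0.2,-0.15,7.6],"dr":[0,0,0],"grip":0.5},{"linear":[0.2,-0.15,7.9],"dr":[0,0,0],"grip":0.5},{"linear":[0.2,-0.15,7.9],"dr":[0,0,0],"grip":0.6},{"linear":[0.2,-0.15,7.9],"dr":[0,0,0],"grip":0.7},{"linear":[0.2,-0.15,7.9],"dr":[0,0,0],"grip":0.75},{"linear":[0.2,-0.15,7.9],"dr":[0,0,0],"grip":0.79},{"linear":[0.2,-0.15,7.9],"dr":[0,0,0],"grip":0.82},{"linear":[0.2,-0.15,7.9],"dr":[0,0,0],"grip":0.85},{"linear":[0.2,-0.15,7.9],"dr":[0,0,0],"grip":0.88}]' 20; python3 -m creep '[{"linear":[0,0,0],"dr":[0,0,0],"grip":0.92},{"linear":[0,0,0],"dr":[0,0,0],"grip":0.92}]'
```

```text
time_s: 29.98
tool_pos: [0.4276, 0.1233, 0.0403]
ee_rot: [179.9, 0.0, 99.7]
wrist_force: [-2.8, 0.2, 6.2]
opening: 0.137
grip_force: 19.5
time_s: 30.15
tool_pos: [0.4276, 0.1233, 0.0403]
ee_rot: [179.9, 0.0, 99.7]
wrist_force: [-2.0, -1.0, 6.3]
opening: 0.139
grip_force: 19.5
```

```bash
python3 -m creep '[{"linear":[0,0,-0.1],"dr":[0,0,0],"grip":0.8},{"linear":[0,0,-0.1],"dr":[0,0,0],"grip":0.6},{"linear":[0,0,-0.1],"dr":[0,0,0],"grip":0.5},{"linear":[0,0,-0.1],"dr":[0,0,7],"grip":0.5},{"linear":[0,0,-0.1],"dr":[0,0,14],"grip":0.5},{"linear":[0,0,-0.1],"dr":[0,0,21],"grip":0.5},{"linear":[0,0,-0.1],"dr":[0,0,28],"grip":0.5},{"linear":[0,0,-0.1],"dr":[0,0,35],"grip":0.5},{"linear":[0,0,-0.1],"dr":[0,0,42],"grip":0.5},{"linear":[0,0,-0.1],"dr":[0,0,49],"grip":0.5},{"linear":[0,0,-0.1],"dr":[0,0,56],"grip":0.5},{"linear":[0,0,-0.1],"dr":[0,0,63],"grip":0.5}]'; python3 -m creep '[{"linear":[0,0,0],"dr":[0,0,7],"grip":0.5},{"linear":[0,0,0],"dr":[0,0,14],"grip":0.5},{"linear":[0,0,0],"dr":[0,0,21],"grip":0.5},{"linear":[0,0,0],"dr":[0,0,27],"grip":0.5},{"linear":[0,0,0],"dr":[0,0,27],"grip":0.6},{"linear":[0,0,0],"dr":[0,0,27],"grip":0.7},{"linear":[0,0,0],"dr":[0,0,27],"grip":0.75},{"linear":[0,0,0],"dr":[0,0,27],"grip":0.8},{"linear":[0,0,0],"dr":[0,0,27],"grip":0.83},{"linear":[0,0,0],"dr":[0,0,27],"grip":0.86},{"linear":[0,0,0],"dr":[0,0,27],"grip":0.88},{"linear":[0,0,0],"dr":[0,0,27],"grip":0.9}]';python3 -m creep '[{"linear":[0,0,0],"dr":[0,0,0],"grip":0.93},{"linear":[0,0,0],"dr":[0,0,0],"grip":0.97},{"linear":[0,0,0],"dr":[0,0,0],"grip":1},{"linear":[0,0,0],"dr":[0,0,0],"grip":1}]' 35
```

```text
time_s: 31.15
tool_pos: [0.4274, 0.1232, 0.0406]
ee_rot: [179.9, -0.1, 36.4]
wrist_force: [0.7, -0.3, -0.8]
opening: 0.499
grip_force: 0.0
time_s: 32.15
tool_pos: [0.4274, 0.1233, 0.0408]
ee_rot: [180.0, -0.1, 9.8]
wrist_force: [-0.3, 0.6, 0.8]
opening: 0.136
grip_force: 19.5
time_s: 32.48
tool_pos: [0.4274, 0.1232, 0.0408]
ee_rot: [180.0, -0.1, 9.7]
wrist_force: [0.2, 0.2, 3.5]
opening: 0.128
grip_force: 34.2
```

```bash
python3 -m creep '[{"linear":[0,0,-0.3],"dr":[0,0,0],"grip":1},{"linear":[0,0,-1],"dr":[0,0,0],"grip":1},{"linear":[0,0,-3],"dr":[0,0,0],"grip":1},{"linear":[0,0,-6],"dr":[0,0,0],"grip":1},{"linear":[0,0,-9],"dr":[0,0,0],"grip":1},{"linear":[0,0,-12],"dr":[0,0,0],"grip":1},{"linear":[0,0,-14],"dr":[0,0,0],"grip":1},{"linear":[0,0,-15],"dr":[0,0,0],"grip":1},{"linear":[0,0,-15],"dr":[0,0,0],"grip":1},{"linear":[0,0,-15],"dr":[0,0,0],"grip":1}]'; python3 -c "
from h import *
go(.5213,-.2906,.190,9.7)"
```

```text
time_s: 33.32
tool_pos: [0.4271, 0.1232, 0.1911]
ee_rot: [180.0, -0.2, 9.7]
wrist_force: [0.1, -1.3, -1.4]
opening: 0.128
grip_force: 34.2
lin cm [ 2.29 42.37  0.13] dr [ 0.01 -0.16  0.04]
```

```bash
python3 -m creep '[{"linear":[0.1,1.3,0],"dr":[0,0,0],"grip":1},{"linear":[0.2,4,0],"dr":[0,0,0],"grip":1},{"linear":[0.4,7.5,0],"dr":[0,0,0],"grip":1},{"linear":[0.6,11,0],"dr":[0,0,0],"grip":1},{"linear":[0.8,14.5,0],"dr":[0,0,0],"grip":1},{"linear":[1,18,0],"dr":[0,0,0],"grip":1},{"linear":[1.2,21.5,0],"dr":[0,0,0],"grip":1},{"linear":[1.4,25,0],"dr":[0,0,0],"grip":1},{"linear":[1.6,28.5,0],"dr":[0,0,0],"grip":1},{"linear":[1.8,32,0],"dr":[0,0,0],"grip":1},{"linear":[2,35.5,0],"dr":[0,0,0],"grip":1},{"linear":[2.1,38.5,0],"dr":[0,0,0],"grip":1}]'; python3 -m creep '[{"linear":[0.1,2.2,0],"dr":[0,0,0],"grip":1},{"linear":[0.2,3.3,0],"dr":[0,0,0],"grip":1},{"linear":[0.2,3.87,0],"dr":[0,-0.1,0],"grip":1},{"linear":[0.2,3.87,1],"dr":[0,-0.1,0],"grip":1},{"linear":[0.2,3.87,2],"dr":[0,-0.1,0],"grip":1},{"linear":[0.2,3.87,2.8],"dr":[0,-0.1,0],"grip":1},{"linear":[0.2,3.87,3.2],"dr":[0,-0.1,0],"grip":1},{"linear":[0.2,3.87,3.2],"dr":[0,-0.1,0],"grip":1},{"linear":[0.2,3.87,3.2],"dr":[0,-0.1,0],"grip":1},{"linear":[0.2,3.87,3.2],"dr":[0,-0.1,0],"grip":1}]'; python3 - <<'E'
from h import *
go(.5213,-.2906,.1298,9.7)
s=snap('scene','s11.png')
cv2.imwrite('pics/c11.png',cv2.resize(s[125:195,315:380],None,fx=8,fy=8,interpolation=2)[:,:,::-1])
E
```

```text
time_s: 34.32
tool_pos: [0.5124, -0.2547, 0.1889]
ee_rot: [-179.9, 0.0, 9.7]
wrist_force: [1.0, 0.4, -1.4]
opening: 0.125
grip_force: 34.2
time_s: 35.15
tool_pos: [0.5218, -0.2902, 0.1593]
ee_rot: [180.0, -0.0, 9.8]
wrist_force: [0.5, -0.2, -0.8]
opening: 0.125
grip_force: 34.2
lin cm [-0.06  0.03  2.95] dr [ 0.04 -0.04  0.08]
```

View pics/c11.png

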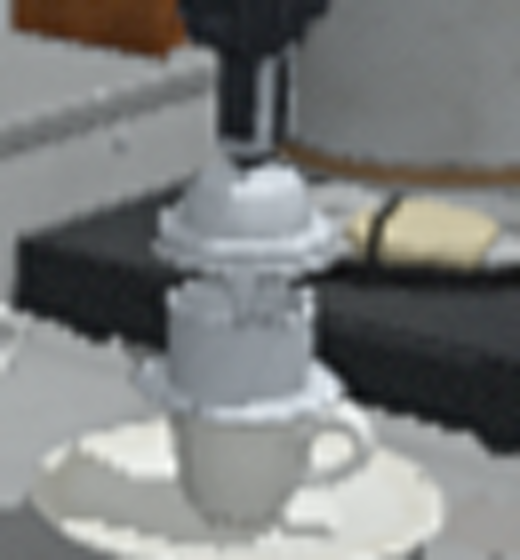

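The lid centre is at about (249,245) and the chamber at about (240,300); allowing for the lean of verticals the offset is under 2 mm. I'll lower it in stages.

```bash
python3 -m creep '[{"linear":[0,0,0.5],"dr":[0,0,0],"grip":1},{"linear":[0,0,1],"dr":[0,0,0],"grip":1},{"linear":[0,0,1.4],"dr":[0,0,0],"grip":1},{"linear":[0,0,1.8],"dr":[0,0,0],"grip":1},{"linear":[0,0,2.0],"dr":[0,0,0],"grip":1},{"linear":[0,0,2.0],"dr":[0,0,0],"grip":1},{"linear":[0,0,2.0],"dr":[0,0,0],"grip":1}]'; python3 -m creep '[{"linear":[0,0,0.15],"dr":[0,0,0],"grip":1},{"linear":[0,0,0.3],"dr":[0,0,0],"grip":1},{"linear":[0,0,0.4],"dr":[0,0,0],"grip":1},{"linear":[0,0,0.4],"dr":[0,0,0],"grip":1},{"linear":[0,0,0.4],"dr":[0,0,0],"grip":1}]'
```

```text
time_s: 35.78
tool_pos: [0.5215, -0.2905, 0.1387]
ee_rot: [180.0, 0.0, 9.7]
wrist_force: [0.3, -0.1, -0.2]
opening: 0.126
grip_force: 34.2
time_s: 36.2
tool_pos: [0.5215, -0.2905, 0.1349]
ee_rot: [180.0, 0.0, 9.7]
wrist_force: [0.4, 0.2, -1.6]
opening: 0.129
grip_force: 34.2
```

Over the rim (below 0.138) with no force. Finish seating.

```bash
python3 -m creep '[{"linear":[0,0,0.15],"dr":[0,0,0],"grip":1},{"linear":[0,0,0.3],"dr":[0,0,0],"grip":1},{"linear":[0,0,0.4],"dr":[0,0,0],"grip":1},{"linear":[0,0,0.4],"dr":[0,0,0],"grip":1},{"linear":[0,0,0.4],"dr":[0,0,0],"grip":1}]'; python3 -m creep '[{"linear":[0,0,0.07],"dr":[0,0,0],"grip":1},{"linear":[0,0,0.07],"dr":[0,0,0],"grip":1},{"linear":[0,0,0.07],"dr":[0,0,0],"grip":1}]'
```

```text
time_s: 36.62
tool_pos: [0.5215, -0.2905, 0.1308]
ee_rot: [180.0, 0.0, 9.7]
wrist_force: [-0.2, 0.2, -0.2]
opening: 0.126
grip_force: 34.2
time_s: 36.87
tool_pos: [0.5216, -0.2905, 0.1303]
ee_rot: [180.0, -0.0, 9.7]
wrist_force: [-0.2, 0.1, -0.1]
opening: 0.128
grip_force: 34.3
```

```bash
python3 -m creep '[{"linear":[0,0,0.05],"dr":[0,0,0],"grip":1},{"linear":[0,0,0.07],"dr":[0,0,0],"grip":1},{"linear":[0,0,0.07],"dr":[0,0,0],"grip":1},{"linear":[0,0,0.07],"dr":[0,0,0],"grip":1}]'
```

```text
time_s: 37.2
tool_pos: [0.5219, -0.2907, 0.13]
ee_rot: [179.9, -0.1, 9.7]
wrist_force: [-0.1, 0.9, 3.4]
opening: 0.129
grip_force: 34.8
```

Contact at 0.130, as expected. Release and lift.

```bash
python3 -m creep '[{"linear":[0,0,0],"dr":[0,0,0],"grip":0.85},{"linear":[0,0,0],"dr":[0,0,0],"grip":0.7},{"linear":[0,0,0],"dr":[0,0,0],"grip":0.5},{"linear":[0,0,0],"dr":[0,0,0],"grip":0.5},{"linear":[0,0,-1],"dr":[0,0,0],"grip":0.5},{"linear":[0,0,-3],"dr":[0,0,0],"grip":0.5},{"linear":[0,0,-6],"dr":[0,0,0],"grip":0.5},{"linear":[0,0,-9],"dr":[0,0,0],"grip":0.5},{"linear":[0,0,-10],"dr":[0,0,0],"grip":0.5},{"linear":[0,0,-10],"dr":[0,0,0],"grip":0.5},{"linear":[0,0,-10],"dr":[0,0,0],"grip":0.5}]'; python3 - <<'E'
from h import *
s=snap('scene','s12.png')
cv2.imwrite('pics/c12.png',cv2.resize(s[125:205,310:390],None,fx=6,fy=6,interpolation=2)[:,:,::-1])
E
```

```text
time_s: 38.12
tool_pos: [0.5213, -0.2903, 0.2294]
ee_rot: [180.0, -0.0, 9.7]
wrist_force: [0.3, -0.0, 0.1]
opening: 0.499
grip_force: 0.0
```

View pics/c12.png

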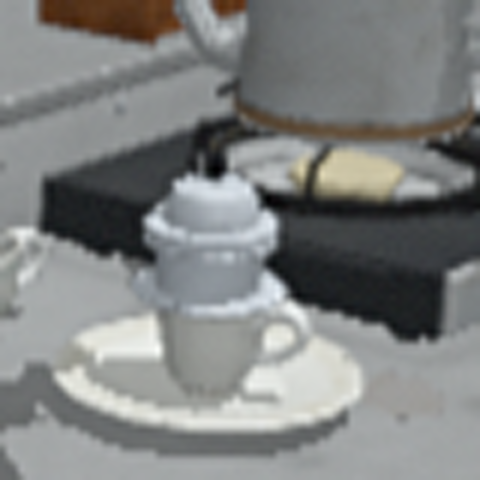

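The lid sits square over the chamber, with its skirt at about (210,230) above the body and cup, and the gripper is clear.

```bash
python3 -c "
from rig import *
print(finish_job())"
```

```text
the job is handed in; nothing more can be done
None
```

The drip coffee is laid out and handed in at about 38 s: the cup is on the plate, with the filter body, press and lid each seated on it and released; no verdict came back.

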